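Ice down a sample for transport

TASK

A sample tube is lying in the open maroon cool box; get it ready for transport. Use the scoop to move all seven plastic ice cubes from the metal tub into the box, tipping them in gently from just over its mouth and never touching the cubes with the gripper itself; then stand the scoop upright on the worktop clear of the tub and the box, and shut the box's lid fully. Do not disturb the other things on the worktop.

Things in the scene. Friction and masses are not known exactly. Their poses are not given: they have to be found in the camera images.
- tub: Open metal tub, fixed. Rim 176 x 103 mm, 65 mm high; inside 154 x 80 mm, straight walls 3 mm thick, inner floor 3 mm above the worktop. Origin: centre of the underside; x along its long side, pointing away from the robot (yaw within 0.3 rad), z up. The cubes start in one layer in its far (+x) part; the near 80 mm is empty.
- scoop_pan (a point): Loose metal scoop, 0.16 kg: centre of its pan's floor, 2 mm above the underside. x points to the open front lip, y across, z up. Pan 68 mm long, 62 mm wide outside at the back and flaring to 74 at the lip, walls 2 mm; back wall 30 mm high, side walls 30 mm at the back falling to 4 mm at the lip, no front wall. It starts standing level on the worktop and stands by itself.
- scoop_lip (a point): Middle of the thin front lip of the scoop's pan, at the underside: 34 mm ahead of scoop_pan and 2 mm below it; same axes.
- scoop_grip (a point): Where to grip the scoop: on the black sleeve (78 mm long) of its flat handle, 22 mm below the handle's end; 14 mm thick along y, 22 mm deep in the x-z plane. It lies 88 mm behind and 101 mm above scoop_pan, same axes. The handle rises backward from the pan's back wall at 60 degrees to the floor of the pan, along (-0.5, 0, 0.866).
- cool_box: Maroon transport box, fixed, 90 (x) x 129 mm (y), walls to 80 mm high, open at the top; inside 77 x 116 mm, walls 4 mm thick, inner floor 4 mm up. Origin: centre of the underside; its front faces -x, toward the robot (yaw within 0.3 rad). The lid's hinge runs along y at the back, x = 45 mm, z = 82 mm.
- cool_box_lid (a joint): The box's lid, a slab 14 mm thick that reaches 90 mm from the hinge to the front edge: 0 = shut, grows as it opens, stop at 1.01 rad, so even open it hangs over the back half of the mouth. Its top then stands up to 165 mm high. It stays where it is left, starts at 0.85 to 1.0 and shuts when its outer face is pushed down.
- lid_edge (a point): Middle of the upper front edge of the lid; when shut it lies 45 mm in front of and 95 mm above the cool box's origin.
- sample_mid (a point): Middle of the sample tube (90 mm long, 16 mm thick, purple cap) that lies along y on the floor of the cool box; leave it there.
- ice_1: One of seven equal white plastic ice cubes: a rounded thimble shape, 19 mm high, 19 mm across the wide end and 16 mm across the other, 12 g, slippery (friction about 0.25). Origin at its centre.
- ice_2: One of seven equal white plastic ice cubes: a rounded thimble shape, 19 mm high, 19 mm across the wide end and 16 mm across the other, 12 g, slippery (friction about 0.25). Origin at its centre.
- ice_3: One of seven equal white plastic ice cubes: a rounded thimble shape, 19 mm high, 19 mm across the wide end and 16 mm across the other, 12 g, slippery (friction about 0.25). Origin at its centre.
- ice_4: One of seven equal white plastic ice cubes: a rounded thimble shape, 19 mm high, 19 mm across the wide end and 16 mm across the other, 12 g, slippery (friction about 0.25). Origin at its centre.
- ice_5: One of seven equal white plastic ice cubes: a rounded thimble shape, 19 mm high, 19 mm across the wide end and 16 mm across the other, 12 g, slippery (friction about 0.25). Origin at its centre.
- ice_6: One of seven equal white plastic ice cubes: a rounded thimble shape, 19 mm high, 19 mm across the wide end and 16 mm across the other, 12 g, slippery (friction about 0.25). Origin at its centre.
- ice_7: One of seven equal white plastic ice cubes: a rounded thimble shape, 19 mm high, 19 mm across the wide end and 16 mm across the other, 12 g, slippery (friction about 0.25). Origin at its centre.
- vial_1_mid (a point): Bystander: small bottle, 25 x 25 x 49 mm, point at its centre, standing.
- vial_2_mid (a point): Bystander: small bottle, 25 x 25 x 49 mm, point at its centre, standing.
- cup_mid (a point): Bystander: specimen cup with screw lid, 58 x 58 x 59 mm, point at its centre, standing near the worktop's front edge.
- spare_tube_mid (a point): Bystander: capped sample tube lying on the worktop near its front edge, 90 mm long, 16 mm thick, point at its centre.

How it is judged:
On the way, in this order (a step that is already met when the one before it is completed fails the run):
1. a cube rides in the pan of the scoop, lifted clear of the tub's rim (height (world z) of scoop_pan above 0.085 m and ((x of ice_1 in the frame of scoop_pan between -0.04 and 0.04 m and y of ice_1 in the frame of scoop_pan between -0.036 and 0.036 m and z of ice_1 in the frame of scoop_pan between 0 and 0.045 m) or (x of ice_2 in the frame of scoop_pan between -0.04 and 0.04 m and y of ice_2 in the frame of scoop_pan between -0.036 and 0.036 m and z of ice_2 in the frame of scoop_pan between 0 and 0.045 m) or (x of ice_3 in the frame of scoop_pan between -0.04 and 0.04 m and y of ice_3 in the frame of scoop_pan between -0.036 and 0.036 m and z of ice_3 in the frame of scoop_pan between 0 and 0.045 m) or (x of ice_4 in the frame of scoop_pan between -0.04 and 0.04 m and y of ice_4 in the frame of scoop_pan between -0.036 and 0.036 m and z of ice_4 in the frame of scoop_pan between 0 and 0.045 m) or (x of ice_5 in the frame of scoop_pan between -0.04 and 0.04 m and y of ice_5 in the frame of scoop_pan between -0.036 and 0.036 m and z of ice_5 in the frame of scoop_pan between 0 and 0.045 m) or (x of ice_6 in the frame of scoop_pan between -0.04 and 0.04 m and y of ice_6 in the frame of scoop_pan between -0.036 and 0.036 m and z of ice_6 in the frame of scoop_pan between 0 and 0.045 m) or (x of ice_7 in the frame of scoop_pan between -0.04 and 0.04 m and y of ice_7 in the frame of scoop_pan between -0.036 and 0.036 m and z of ice_7 in the frame of scoop_pan between 0 and 0.045 m))), for 0.2 s.
2. all seven cubes lie in the cool box, below its rim (x of ice_1 in the frame of cool_box between -0.041 and 0.041 m and y of ice_1 in the frame of cool_box between -0.061 and 0.061 m and z of ice_1 in the frame of cool_box between 0 and 0.081 m and x of ice_2 in the frame of cool_box between -0.041 and 0.041 m and y of ice_2 in the frame of cool_box between -0.061 and 0.061 m and z of ice_2 in the frame of cool_box between 0 and 0.081 m and x of ice_3 in the frame of cool_box between -0.041 and 0.041 m and y of ice_3 in the frame of cool_box between -0.061 and 0.061 m and z of ice_3 in the frame of cool_box between 0 and 0.081 m and x of ice_4 in the frame of cool_box between -0.041 and 0.041 m and y of ice_4 in the frame of cool_box between -0.061 and 0.061 m and z of ice_4 in the frame of cool_box between 0 and 0.081 m and x of ice_5 in the frame of cool_box between -0.041 and 0.041 m and y of ice_5 in the frame of cool_box between -0.061 and 0.061 m and z of ice_5 in the frame of cool_box between 0 and 0.081 m and x of ice_6 in the frame of cool_box between -0.041 and 0.041 m and y of ice_6 in the frame of cool_box between -0.061 and 0.061 m and z of ice_6 in the frame of cool_box between 0 and 0.081 m and x of ice_7 in the frame of cool_box between -0.041 and 0.041 m and y of ice_7 in the frame of cool_box between -0.061 and 0.061 m and z of ice_7 in the frame of cool_box between 0 and 0.081 m), for 0.2 s.
At the end, for the whole second after the job is handed in: All seven cubes and the sample tube are in the cool box, below its rim; the lid is shut (within 0.05 rad); the scoop stands on the worktop, upright within 0.15 rad, clear of the tub and the box (its pan's centre more than 90 mm from their centres) (all of step 2 and x of sample_mid in the frame of cool_box between -0.041 and 0.041 m and y of sample_mid in the frame of cool_box between -0.061 and 0.061 m and z of sample_mid in the frame of cool_box between 0 and 0.081 m and value of joint cool_box_lid below 0.05 rad and height (world z) of scoop_pan below 0.015 m and angle between scoop_pan's own z axis and vertical below 0.15 rad and horizontal distance between scoop_pan and cool_box above 0.09 m and horizontal distance between scoop_pan and tub above 0.09 m); the robot touches nothing.
It fails at once if the gripper touches a cube (contact force between the fingers and ice_1 above 0.5 N or contact force between the fingers and ice_2 above 0.5 N or contact force between the fingers and ice_3 above 0.5 N or contact force between the fingers and ice_4 above 0.5 N or contact force between the fingers and ice_5 above 0.5 N or contact force between the fingers and ice_6 above 0.5 N or contact force between the fingers and ice_7 above 0.5 N).
It fails at once if a cube is thrown or dropped from high above the box (it moves faster than 2 m/s) (linear speed of any of ice_1, ice_2, ice_3, ice_4, ice_5, ice_6, ice_7 above 2 m/s).
It fails at once if a bystander is pushed more than 25 mm or tipped over (distance of any of vial_1_mid, vial_2_mid, cup_mid, spare_tube_mid from where it was at the start of the episode above 0.025 m or angle between any of vial_1_mid, vial_2_mid, cup_mid's own z axis and vertical above 0.5 rad).
It also fails if it takes over 72 s, if anything falls off the work surface, if the arm or the gripper's body presses on something with over 40 N, if the wrist force passes 120 N, or if a joint passes its speed limit or range.

ROBOT

A 6-joint arm with a two-finger parallel gripper is mounted at the origin on a cart in front of the work surface, level with it; the furniture and walls round the work are solid. World frame = base frame: x ahead of the robot, y to its left, z up, the work surface at z = 0. Lengths are in m, angles in rad, forces in N, time in s.
With the tool pointing down it reaches from about 0.25 to 0.725 m from the base axis. Payload 4 kg.
Tool frame: the origin (TCP) lies at the very end of the fingers, on their centre line; the grasp point (between the pads) lies 19 mm behind it; z points along the fingers, y is the line along which they close (so a half turn about z gives the same grasp; the last joint's range is limited). The gripper opens to 85 mm and grips with 20 to 120 N. Pads are 22 mm wide; open, the fingers measure 114 mm over their backs; the gripper's body (76 mm by 85 mm) begins 54 mm behind the grasp point. The pads swing forward as they close: fully open they stand 13 mm farther back than shut.
Start: joints at [1.156, 0.241, 0.005, 1.335, 0, 1.571], TCP at [0.202, 0.458, 0.231] pointing down, gripper open.
Joint ranges: [-2.72, 2.72], [-1.05, 1.87], [-1.09, 1.28], [-1.99, 2.15], [-1.42, 1.44], [-3.14, 3.14]. Speed limits (rad/s): [2.79, 2.79, 3.14, 3.14, 3.14, 3.14].

INTERFACE

Orientations are given as a unit quaternion [x, y, z, w].
In Python, from workcell import bot, vision, workorder, boxes_of gives the robot as it stands.
- The arm moves only by the tool send_rows, never from a script. Its argument "motion" is text: rows parted by semicolons, each of 5 numbers parted by spaces: the closure, from -1 (fully open) to 1 (shut), so that 0 is half open, then the shift along the tool's x, y, z in cm, then the turn about the tool's z in rad. In form: claw x y z twist; .... A call has 1 to 5 rows; each row is the pose to reach, as a shift and turn from the pose commanded when the call began, along the tool's axes at that moment; what a row does not reach only later rows make up. A row lasts 1/10 s, in which the tool goes at most 50 mm and 8.59 degrees, less where a joint would pass 70% of its speed; a pose out of reach is approached as far as the arm can. A call with a gripper value outside its range is refused whole. The fingers move at their own pace and stop on an object; the grip force is fixed at half the most. Time passes only in rows, so rows that repeat a pose let the fingers close. It gives the time, the measured TCP pose, the force, the opening and the grip force at its end, in the units of the state.
- bot.get_obs(): the state, without advancing time (a new reading comes with each control period).
- vision.camera(name): name is "side" or "top" or "wrist"; returns the picture (400x640x3 uint8, red, green, blue); there is no depth.
- vision.camera_model(name): a dict with "fov_y" (degrees; the focal length in pixels is half the picture's height over the tangent of half this angle, whatever the lens; pixels are square), "cx", "cy" (the principal point, pixels), "world_from_camera" (4x4, takes a point from camera to world coordinates); the wrist camera has in their place "hand_eye" (4x4, takes a point from camera to tool coordinates, whose origin is the TCP and whose axes are the flange's). Camera axes: x right, y down, z forward; pixel columns grow to the right and rows downward; lengths in m; the calibration is good to about 2 mm. The wrist camera is an equidistant fisheye: a pixel r from the principal point sees the ray r / f radians off the axis. A picture is of the moment at which its call begins: read the wrist's pose just before it. camera_model takes no time and is no camera call.
- workorder.job_done(): hands the job in; it is judged then, once.
Trained networks look in the newest picture that a camera, given by its name, has taken for a name from the list of things; names that differ only in an ending like _2 or _b are one class to them, and where a whole thing is asked for, a point or a joint stands for the part that bears it (a point fixed in the world has none). Each returns a list of dicts, best first, with "conf" (0 to 1); they miss things now and then, are a little off and sometimes report something else, mostly with a low value. They report only what shows in the picture. A call takes as long as a camera call.
- boxes_of(camera, target): "rect" ([centre column, centre row, width, height] in pixels, round what is visible of it).
The state is a dict: "clock": time; "joint_pos": joint angles; "joint_vel": joint speeds; "tau": joint torques, N m; "eef_pos": TCP position; "tool_rot": TCP orientation; "ft_force": force on the tool from outside, world axes, zero at the start; "ft_torque": the same for the moment, N m; "grip_width": finger opening in m; "grasp_force": force on a finger pad.
Only numpy, scipy, OpenCV 4.12 (cv2) and the standard library are available. Lean on these libraries where they do the work, as an engineer would, in place of code of your own. Each camera call takes 0.05 s, during which the arm holds its last target. There are 200 camera calls.

## Working session

There is one attempt and no reset: what is moved stays moved. The work goes in short steps, Python scripts to look and compute and a tool call to move; the robot and the scene stay as the last step left them, time stands still between calls to the robot, and variables do not carry over. Pictures are saved under pics/ and viewed, at most 10 in all, crops included, and the job is handed in when it is done.

Besides the shell and the picture viewer there is one more tool, called as a command line: name --argument value ..., lists and objects as JSON in quotes. send_rows: Moves the arm, as the interface text tells. Its arguments: {"type":"object","properties":{"motion":{"type":"string"}},"required":["motion"]}

```bash
mkdir -p pics; cat > h.py <<'E'
import numpy as np, cv2
from workcell import bot, vision, workorder, boxes_of
def snap(cam,name):
    im=vision.camera(cam); cv2.imwrite(f'pics/{name}.png',im[:,:,::-1]); return im
def ray(cam,u,v):
    m=vision.camera_model(cam); f=200/np.tan(np.radians(m['fov_y'])/2)
    T=np.array(m['world_from_camera']); d=T[:3,:3]@np.array([(u-m['cx'])/f,(v-m['cy'])/f,1]); return T[:3,3],d
def at_z(cam,u,v,z):
    o,d=ray(cam,u,v); return (o+d*(z-o[2])/d[2]).round(4)
def proj(cam,P):
    m=vision.camera_model(cam); f=200/np.tan(np.radians(m['fov_y'])/2)
    T=np.linalg.inv(np.array(m['world_from_camera'])); p=np.asarray(P)@T[:3,:3].T+T[:3,3]
    return np.c_[m['cx']+f*p[:,0]/p[:,2], m['cy']+f*p[:,1]/p[:,2]]
E
python3 - <<'E'
from h import *
for c in ('top','side'):
    snap(c,c+'0'); m=vision.camera_model(c); print(c,m['fov_y'],m['cx'],m['cy'],np.round(m['world_from_camera'],3).tolist())
    for t in ('tub','scoop_pan','cool_box','cool_box_lid','ice_1','vial_1_mid','cup_mid','spare_tube_mid'):
        print(t,[(np.round(b['rect']).astype(int).tolist(),round(b['conf'],2)) for b in boxes_of(c,t)][:8])
print(bot.get_obs())
E
```

```text
top 56.4257851866926 319.04056623735113 200.74187010182507 [[0.199, -0.955, 0.22, 0.337], [-0.98, -0.196, 0.039, -0.04], [0.006, -0.223, -0.975, 0.911], [0.0, 0.0, 0.0, 1.0]]
tub [([227, 180, 67, 82], 0.56), ([376, 186, 15, 12], 0.4)]
scoop_pan [([418, 247, 29, 56], 0.89), ([322, 185, 33, 20], 0.52)]
cool_box [([322, 181, 67, 69], 0.83)]
cool_box_lid []
ice_1 [([230, 167, 13, 5], 0.59), ([231, 156, 7, 9], 0.46), ([235, 176, 7, 5], 0.43)]
vial_1_mid [([286, 149, 12, 16], 0.6)]
cup_mid []
spare_tube_mid [([356, 276, 19, 39], 0.51)]
side 53.62623776062302 320.7817864259763 197.63320873058245 [[-0.927, -0.218, 0.306, 0.248], [-0.376, 0.53, -0.76, 0.604], [0.003, -0.82, -0.573, 0.585], [0.0, 0.0, 0.0, 1.0]]
tub [([249, 306, 118, 90], 0.59)]
scoop_pan [([364, 174, 61, 45], 0.71), ([301, 190, 14, 9], 0.52)]
cool_box [([284, 211, 69, 94], 0.82)]
cool_box_lid [([276, 190, 54, 48], 0.9)]
ice_1 [([221, 295, 7, 13], 0.65), ([231, 302, 6, 12], 0.54), ([238, 306, 9, 9], 0.43)]
vial_1_mid [([231, 250, 19, 20], 0.8)]
cup_mid [([354, 272, 30, 41], 0.94), ([277, 189, 58, 46], 0.42)]
spare_tube_mid [([281, 212, 68, 95], 0.48), ([275, 189, 58, 50], 0.48), ([384, 225, 40, 18], 0.46)]
{'clock': 0.9, 'joint_pos': array([ 1.15601493e+00,  2.40585131e-01,  5.04529013e-03,  1.33519472e+00,
       -1.28496083e-05,  1.57079751e+00]), 'joint_vel': array([ 6.40286520e-04,  1.07196663e-03, -9.61198160e-05,  3.43383210e-04,
        2.26536797e-04,  7.32602842e-04]), 'tau': array([ 1.08071796e-03, -3.72192693e+01,  2.52695292e+01,  1.05280469e-03,
       -7.63029789e-05,  1.01283867e-06]), 'eef_pos': array([0.20150813, 0.4576225 , 0.23133122]), 'tool_rot': array([2.05907794e-01, 9.78571397e-01, 2.89004611e-05, 1.26465968e-05]), 'ft_force': array([ 0.2209317 ,  0.20442627, -0.14099119]), 'ft_torque': array([-0.00435041,  0.01541686, -0.0227827 ]), 'grasp_force': 0.0, 'grip_width': 0.0855522042670405}
```

View pics/top0.png

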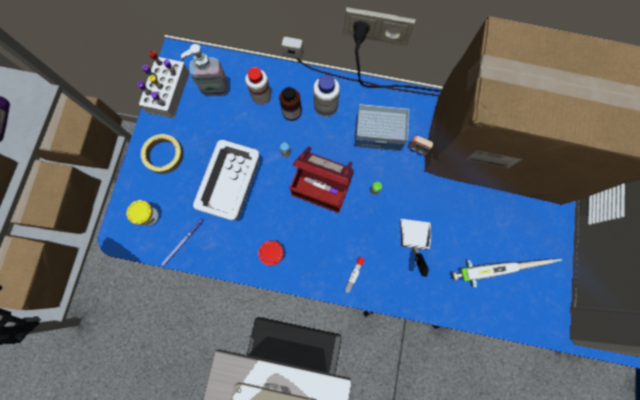

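View pics/side0.png

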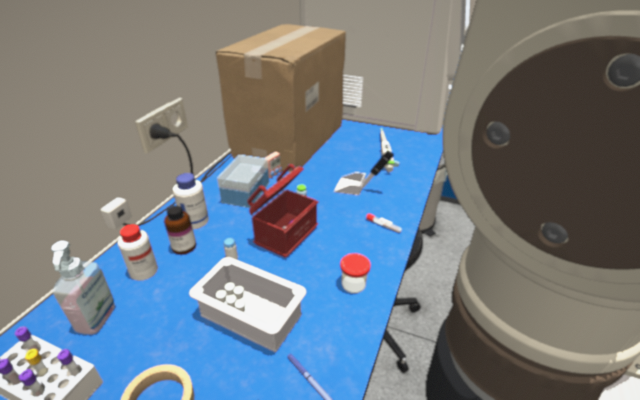

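```bash
python3 - <<'E'
import cv2,numpy as np
im=cv2.imread('pics/top0.png'); 
a=cv2.resize(im[130:230,185:365],None,fx=4.4,fy=4.4,interpolation=cv2.INTER_CUBIC)[:,:800]
b=cv2.resize(im[210:285,340:450],None,fx=2.1,fy=2.1,interpolation=cv2.INTER_CUBIC)
out=np.zeros((600,800,3),np.uint8); out[:a.shape[0],:a.shape[1]]=a; out[440:440+158,:b.shape[1]]=b
out[440:600,300:800]=cv2.resize(cv2.imread('pics/side0.png')[150:206,320:495],(500,160),interpolation=cv2.INTER_CUBIC)
print(a.shape,b.shape); cv2.imwrite('pics/crop0.png',out)
E
```

```text
(440, 792, 3) (158, 231, 3)
```

View pics/crop0.png

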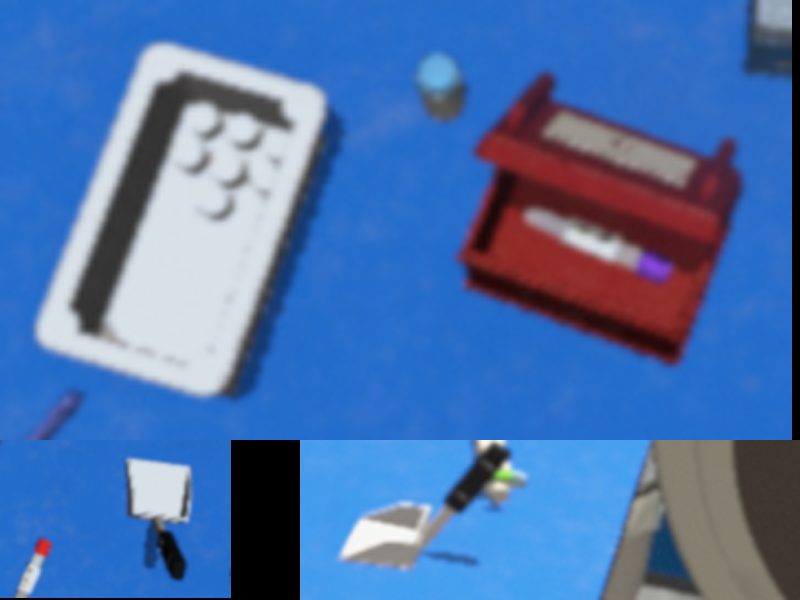

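```bash
cat > fit.py <<'E'
from h import *
from scipy.optimize import minimize
S=4
ims={c:cv2.resize(cv2.imread(f'pics/{c}0.png'),None,fx=S,fy=S,interpolation=cv2.INTER_LINEAR) for c in('top','side')}
def box(x0,x1,y0,y1,z0,z1): return np.array([[x,y,z] for x in(x0,x1) for y in(y0,y1) for z in(z0,z1)])
def mask_of(c,f,roi):
    hsv=cv2.cvtColor(ims[c],cv2.COLOR_BGR2HSV).astype(int); m=f(*cv2.split(hsv.astype(np.int32))).astype(np.uint8)
    z=np.zeros_like(m); u0,v0,u1,v1=[S*k for k in roi]; z[v0:v1,u0:u1]=m[v0:v1,u0:u1]; return z
def tubm(p): return [box(-.088,.088,-.0515,.0515,.064,.065), box(-.08,.08,-.043,.043,0,.065)]
def boxm(p):
    a=p[3]; L=box(-.090,0,-.0645,.0645,0,.013); c,s=np.cos(a),np.sin(a); R=np.array([[c,0,s],[0,1,0],[-s,0,c]])
    return [box(-.045,.045,-.0645,.0645,0,.08), L@R.T+[.045,0,.082]]
def scoopm(p):
    pan=np.array([[-.034,y,z] for y in(-.031,.031) for z in(0,.03)]+[[.034,y,z] for y in(-.037,.037) for z in(0,.004)])
    d=np.array([-.5,0,.866]);e=np.array([.866,0,.5]);g=np.array([-.088,0,.103])
    h=np.array([g+d*t+e*w+[0,y,0] for t in(.022,-.056) for w in(-.011,.011) for y in(-.007,.007)])
    st=np.array([g+d*t+e*w+[0,y,0] for t in(-.056,-.1) for w in(-.003,.003) for y in(-.005,.005)])
    return [pan,h,st]
def render(c,parts,p):
    m=np.zeros((400*S,640*S),np.uint8); cy,sy=np.cos(p[2]),np.sin(p[2])
    for P in parts:
        W=P@np.array([[cy,sy,0],[-sy,cy,0],[0,0,1]])+[p[0],p[1],0]
        cv2.fillConvexPoly(m,cv2.convexHull(((proj(c,W)+.5)*S).astype(np.float32)).astype(np.int32),1)
    return m
def fit(model,masks,p0,step):
    def cost(p):
        return sum(1-(r&m).sum()/max(1,(r|m).sum()) for c,m in masks.items() for r in[render(c,model(p),p)])
    best=None
    for k in range(2):
        sim=np.vstack([p0]+[np.array(p0)+np.eye(len(p0))[i]*step[i] for i in range(len(p0))])
        r=minimize(cost,p0,method='Nelder-Mead',options=dict(initial_simplex=sim,maxiter=150)); p0=r.x
    return r
if __name__=='__main__':
    fill=lambda m:cv2.morphologyEx(m,cv2.MORPH_CLOSE,np.ones((9,9)))
    def hull(m):
        n,l,s,_=cv2.connectedComponentsWithStats(m); b=(l==1+np.argmax(s[1:,4])).astype(np.uint8)
        cs=cv2.findContours(b,cv2.RETR_EXTERNAL,cv2.CHAIN_APPROX_NONE)[0]; return cv2.drawContours(b,cs,-1,1,-1)
    white=lambda h,s,v:((s<60)&(v>130))
    notblue=lambda h,s,v:~((h>98)&(h<125)&(s>90))
    maroon=lambda h,s,v:((h<12)|(h>168))&(s>90)&(v>25)
    T={'top':hull(fill(mask_of('top',white,(188,132,265,225)))),'side':hull(fill(mask_of('side',lambda h,s,v:notblue(h,s,v),(185,255,308,355))))}
    r=fit(tubm,T,[.42,.23,-.25],[.02,.02,.1]);print('tub',r.x.round(4),r.fun)
    r=fit(tubm,{'top':T['top']},[.42,.23,-.25],[.02,.02,.1]);print('tub top',r.x.round(4),r.fun)
    B={'top':hull(fill(mask_of('top',maroon,(285,140,360,215)))),'side':hull(fill(mask_of('side',maroon,(245,160,325,258))))}
    r=fit(boxm,B,[.43,.03,-.25,.9],[.02,.02,.1,.1]);print('box',r.x.round(4),r.fun)
    r=fit(boxm,{'top':B['top']},r.x,[.01,.01,.05,.05]);print('box top',r.x.round(4),r.fun)
    G={'top':hull(fill(mask_of('top',notblue,(395,212,435,280)))),'side':hull(fill(mask_of('side',notblue,(325,148,398,200))))}
    for ks in(('top','side'),('top',)):
        r=fit(scoopm,{k:G[k] for k in ks},[.33,-.17,.1],[.02,.02,.2]);print('scoop',r.x.round(4),r.fun)
    for u,v in [(230,167),(285,149),(376,186)]: print(at_z('top',u,v,.03))
    print('cup',at_z('top',271,252,.059),'spare',at_z('top',356,274,.008))
E
python3 fit.py
```

```text
tub [ 0.5377  0.2198 -0.0932] 0.08552449598899714
tub top [ 0.5366  0.2208 -0.103 ] 0.0527086383601757
box [ 5.737e-01 -3.000e-04  9.600e-03 -6.510e-01] 0.3782749241502722
box top [ 0.5778  0.0012 -0.1311 -0.6208] 0.18320117328295504Traceback (most recent call last):
  File "fit.py", line 49, in <module>
    r=fit(scoopm,{k:G[k] for k in ks},[.33,-.17,.1],[.02,.02,.2]);print('scoop',r.x.round(4),r.fun)
  File "fit.py", line 31, in fit
    r=minimize(cost,p0,method='Nelder-Mead',options=dict(initial_simplex=sim,maxiter=150)); p0=r.x
    res = _minimize_neldermead(fun, x0, args, callback, bounds=bounds,
                               **options)
    fsim[j] = func(sim[j])
              ~~~~^^^^^^^^
    fx = function(np.copy(x), *(wrapper_args + args))
  File "fit.py", line 27, in cost
    return sum(1-(r&m).sum()/max(1,(r|m).sum()) for c,m in masks.items() for r in[render(c,model(p),p)])
  File "fit.py", line 27, in <genexpr>
    return sum(1-(r&m).sum()/max(1,(r|m).sum()) for c,m in masks.items() for r in[render(c,model(p),p)])
                                                                                  ~~~~~~^^^^^^^^^^^^^^
  File "fit.py", line 23, in render
    cv2.fillConvexPoly(m,cv2.convexHull(((proj(c,W)+.5)*S).astype(np.float32)).astype(np.int32),1)
                                          ~~~~^^^^^
  File "h.py", line 11, in proj
    m=vision.camera_model(cam); f=200/np.tan(np.radians(m['fov_y'])/2)
ValueError: time passes only in moves, steps and waits
```

```bash
sed -i 's/^def snap/import functools\n@functools.lru_cache(None)\ndef cm(c): return vision.camera_model(c)\ndef snap/; s/m=vision.camera_model(cam)/m=cm(cam)/' h.py
sed -i "s/\[.43,.03,-.25,.9\]/[.56,.0,-.1,.9]/" fit.py
cat >> fit.py <<'E'
    o=[]
    for c,u0,v0 in(('top',285,135),('side',240,160)):
        a=ims[c].copy()
        cs=cv2.findContours(B[c],0,1)[0];cv2.drawContours(a,cs,-1,(0,255,0),1)
        cs=cv2.findContours(render(c,boxm(bx),bx),0,1)[0];cv2.drawContours(a,cs,-1,(0,255,255),1)
        cs=cv2.findContours(G[c],0,1)[0];cv2.drawContours(a,cs,-1,(0,255,0),1)
        cs=cv2.findContours(render(c,scoopm(r.x),r.x),0,1)[0];cv2.drawContours(a,cs,-1,(0,255,255),1)
        w=a[v0*S:v0*S+400,u0*S:u0*S+400]; o.append(w)
    o2=[ims['top'][1]*0] 
    cv2.imwrite('pics/fit0.png',np.hstack(o))
E
sed -i "s/print('box',r.x/bx=r.x;print('box',r.x/" fit.py
time python3 fit.py
```

```text
tub [ 0.5377  0.2198 -0.0932] 0.08552449598899714
tub top [ 0.5366  0.2208 -0.103 ] 0.0527086383601757
box [ 0.5745 -0.0021 -0.0489  0.8759] 0.5454776293489064
box top [ 5.727e-01  6.000e-04 -7.630e-02  9.083e-01] 0.27670083265948375
scoop [ 0.33 -0.17  0.1 ] 2.0
scoop [ 0.33 -0.17  0.1 ] 1.0
[0.5754 0.2279 0.03  ]
[0.6488 0.1052 0.03  ]
[ 0.6    -0.1339  0.03  ]
cup [0.3903 0.0772 0.059 ] spare [ 0.3831 -0.1256  0.008 ]
real	0m8.708s
user	0m8.461s
sys	0m0.950s
```

View pics/fit0.png

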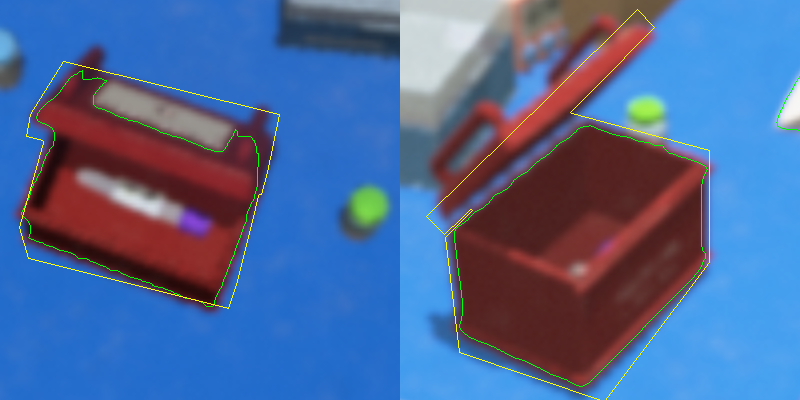

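```bash
cat > fit2.py <<'E'
from h import *
from scipy.optimize import least_squares
A=[(-.045,.0645,.08),(-.045,-.0645,.08),(.045,.0645,.08),(-.045,.0645,0),(-.045,-.0645,0),(.045,.0645,0)]
ps=[(178,288),(309,156),(52,228),(184,386),(308,262),(60,345)]
S=np.array([(240+a/4,160+b/4) for a,b in ps])-.4
B=[(-.045,.0645,.08),(-.045,-.0645,.08),(-.045,-.0645,0),(-.045,.0645,0)]
T=np.array([(285+a/4,135+b/4) for a,b in [(20,214),(224,288),(216,308),(28,240)]])-.4
def w(L,p):
    c,s=np.cos(p[2]),np.sin(p[2]);L=np.array(L);return np.c_[L[:,0]*c-L[:,1]*s+p[0],L[:,0]*s+L[:,1]*c+p[1],L[:,2]]
f=lambda p:np.r_[(proj('side',w(A,p))-S).ravel(),(proj('top',w(B,p))-T).ravel()]
r=least_squares(f,[.57,0,-.05],loss='soft_l1');print('box',r.x.round(4),f(r.x).reshape(-1,2).round(1).tolist())
print('pan top',at_z('top',418,238,.01),'handle end',at_z('top',423,270,.11))
E
python3 fit2.py
cat > fit3.py <<'E'
from fit import *
hull=lambda m:m
def big(m):
    n,l,s,_=cv2.connectedComponentsWithStats(m); return (l==1+np.argmax(s[1:,4])).astype(np.uint8)
obj=lambda h,s,v:(s<70)&(v>90)|(v<45)
G={'top':mask_of('top',obj,(395,212,432,280)),'side':mask_of('side',obj,(325,148,396,200))}
G={k:cv2.morphologyEx(m,cv2.MORPH_CLOSE,np.ones((7,7))) for k,m in G.items()}
print({k:int(m.sum()) for k,m in G.items()})
for ks in(('top','side'),('top',),('side',)):
    r=fit(scoopm,{k:G[k] for k in ks},[.47,-.20,0.],[.03,.03,.2]);print('scoop',r.x.round(4),r.fun)
E
python3 fit3.py
```

```text
box [ 0.577  -0.0024 -0.1423] [[0.2, -1.1], [0.5, -0.2], [-4.0, -0.1], [0.6, 3.8], [0.8, 1.3], [-2.3, -0.5], [-0.8, -0.8], [1.2, -0.8], [1.1, 0.9], [-0.5, 0.9]]
pan top [ 0.4976 -0.2578  0.01  ] handle end [ 0.4145 -0.2535  0.11  ]
{'top': 14699, 'side': 12673}
scoop [ 0.5088 -0.2505  0.0607] 0.4890938299603117
scoop [ 0.5073 -0.2494  0.0582] 0.17755753401646224
scoop [ 0.5087 -0.2516  0.0966] 0.29754821837201695
```

```bash
cat >> h.py <<'E'
from scipy.spatial.transform import Rotation as Ro
def go(x,y,z,yaw,o=None):
    "world target (tool x at pi+yaw) -> tool shift cm, twist"
    o=o or bot.get_obs(); R=Ro.from_quat(o['tool_rot']).as_matrix()
    d=R.T@(np.array([x,y,z])-o['eef_pos'])*100
    cur=np.arctan2(R[1,0],R[0,0])-np.pi; tw=-((yaw-cur+np.pi)%(2*np.pi)-np.pi)
    print('shift cm',d.round(2),'twist',round(tw,3),'cur',o['eef_pos'].round(4),'yaw',round((cur+np.pi)%(2*np.pi)-np.pi,4))
def wproj(P,o):
    m=cm('wrist'); f=200/np.tan(np.radians(m['fov_y'])/2); T=np.eye(4);T[:3,:3]=Ro.from_quat(o['tool_rot']).as_matrix();T[:3,3]=o['eef_pos']
    T=np.linalg.inv(T@np.array(m['hand_eye'])); p=np.asarray(P)@T[:3,:3].T+T[:3,3]
    rr=np.hypot(p[:,0],p[:,1]); k=f*np.arctan2(rr,p[:,2])/rr; return np.c_[m['cx']+k*p[:,0],m['cy']+k*p[:,1]]
def wray(u,v,z,o):
    m=cm('wrist'); f=200/np.tan(np.radians(m['fov_y'])/2); T=np.eye(4);T[:3,:3]=Ro.from_quat(o['tool_rot']).as_matrix();T[:3,3]=o['eef_pos']
    T=T@np.array(m['hand_eye']); a=np.array([u-m['cx'],v-m['cy']]); r=np.hypot(*a); d=T[:3,:3]@np.r_[a/r*np.sin(r/f),np.cos(r/f)]
    return (T[:3,3]+d*(z-T[2,3])/d[2]).round(4)
E
python3 - <<'E'
from h import *
go(.40,-.255,.24,.07); m=cm('wrist'); print(m['fov_y'],m['cx'],m['cy'],np.round(m['hand_eye'],3).tolist())
E
```

```text
shift cm [-46.88 -57.22  -0.87] twist -0.485 cur [0.2015 0.4576 0.2313] yaw -0.4148
65.70646984690485 320.65296739885093 198.31304899395812 [[-0.001, -0.964, -0.265, 0.067], [1.0, -0.001, -0.001, -0.0], [0.001, -0.265, 0.964, -0.143], [0.0, 0.0, 0.0, 1.0]]
```

send_rows --motion "-1 -3.1 -3.8 0 0; -1 -6.2 -7.6 0 0; -1 -9.3 -11.4 0 0; -1 -12.4 -15.2 0 0; -1 -15.5 -19 0 0"

```text
clock: 1.4
eef_pos: [0.2669, 0.2196, 0.2314]
tool_rot: [0.205, 0.979, 0.0, 0.0]
ft_force: [2.3, 0.4, 1.1]
grip_width: 0.0856
grasp_force: 0.0
```

send_rows --motion "-1 -3.1 -3.8 0 0; -1 -6.2 -7.6 0 0; -1 -9.3 -11.4 0 0; -1 -12.4 -15.2 0 0; -1 -15.5 -19 0 0"

```text
clock: 1.9
eef_pos: [0.3323, -0.0171, 0.2318]
tool_rot: [0.206, 0.979, 0.0, 0.001]
ft_force: [1.6, 0.8, -0.2]
grip_width: 0.0854
grasp_force: 0.0
```

send_rows --motion "-1 -3.1 -3.8 0 -0.1; -1 -6.2 -7.6 0 -0.2; -1 -9.3 -11.4 0 -0.3; -1 -12.4 -15.2 0 -0.4; -1 -15.8 -19.2 -0.8 -0.485"

```text
clock: 2.4
eef_pos: [0.3975, -0.252, 0.238]
tool_rot: [-0.036, 0.999, 0.0, -0.0]
ft_force: [1.7, -0.2, -0.1]
grip_width: 0.0852
grasp_force: 0.0
```

```bash
python3 - <<'E'
from h import *
o=bot.get_obs(); im=snap('wrist','w1'); go(.40,-.255,.24,.07,o); print(o['clock'],o['joint_pos'].round(2))
for t in('scoop_pan','cool_box','spare_tube_mid','vial_1_mid'): print(t,[(np.round(b['rect']).astype(int).tolist(),round(b['conf'],2)) for b in boxes_of('wrist',t)][:3])
np.save('o_w1.npy',np.r_[o['eef_pos'],o['tool_rot']])
E
```

```text
shift cm [-0.23 -0.32 -0.2 ] twist 0.003 cur [ 0.3975 -0.252   0.238 ] yaw 0.073
2.4 [-0.57  0.18 -0.05  1.34  0.   -0.64]
scoop_pan [([318, 236, 51, 81], 0.59)]
cool_box [([485, 322, 55, 103], 0.89), ([315, 239, 56, 73], 0.36), ([473, 360, 34, 25], 0.23)]
spare_tube_mid [([421, 168, 27, 69], 0.64), ([317, 235, 50, 80], 0.27)]
vial_1_mid []
```

View pics/w1.png

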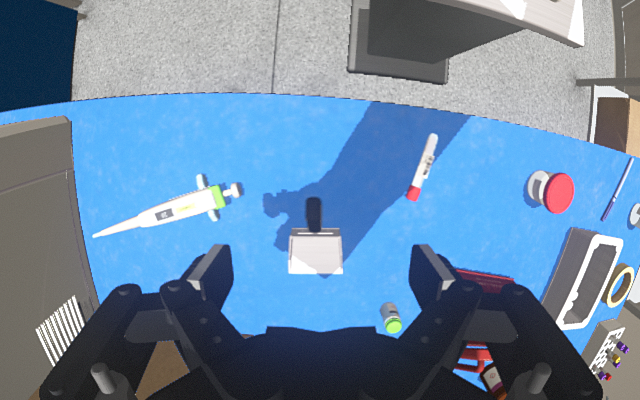

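```bash
python3 - <<'E'
from h import *
a=np.load('o_w1.npy'); o={'eef_pos':a[:3],'tool_rot':a[3:]}
L=wray(288.5,274,.004,o);Rr=wray(343,275,.004,o);B1=wray(290,231,.03,o);B2=wray(341,231,.03,o);h=wray(314,198,.12,o)
print('lip',L,Rr,np.linalg.norm(L-Rr),'mid',(L+Rr)/2,'back',B1,B2,(B1+B2)/2,np.linalg.norm(B1-B2),'hend',h)
d=(L-Rr);print('yaw from lip',np.arctan2(-(Rr-L)[0],(Rr-L)[1])) 
m=(L+Rr)/2;b=(B1+B2)/2;print('axis yaw',np.arctan2(m[1]-b[1],m[0]-b[0]),'len',np.linalg.norm((m-b)[:2]),'yaw lip-h',np.arctan2(m[1]-h[1],m[0]-h[0]),np.hypot(*(m-h)[:2]))
E
```

```text
lip [ 0.5449 -0.2864  0.004 ] [ 0.5409 -0.211   0.004 ] 0.075506026249565 mid [ 0.5429 -0.2487  0.004 ] back [ 0.47   -0.2845  0.03  ] [ 0.4655 -0.2227  0.03  ] [ 0.46775 -0.2536   0.03   ] 0.06196361835787187 hend [ 0.4018 -0.2579  0.12  ]
yaw from lip 0.05300071437797033
axis yaw 0.06511076075344453 len 0.07530957774413563 yaw lip-h 0.0651098216756472 0.14139961103199689
```

```bash
python3 - <<'E'
from h import *
go(.420,-.256,.084,.062)
E
```

```text
shift cm [-2.22 -0.79 15.42] twist 0.007 cur [ 0.3975 -0.2498  0.2382] yaw 0.069
```

send_rows --motion "-1 -2.2 -0.7 4 0.01; -1 -2.2 -0.7 8 0.01; -1 -2.2 -0.7 12 0.01; -1 -2.2 -0.7 15.4 0.01; -0.4 -2.2 -0.7 15.4 0.01"

```text
clock: 3.15
eef_pos: [0.4165, -0.2514, 0.0806]
tool_rot: [-0.031, 0.999, 0.003, -0.004]
ft_force: [-1.1, 0.8, -0.4]
grip_width: 0.0735
grasp_force: 0.0
```

send_rows --motion "0 0 0 0 0; 0.3 0 0 0 0; 0.6 0 0 0 0; 1 0 0 0 0; 1 0 0 0 0"

```text
clock: 3.65
eef_pos: [0.4213, -0.2559, 0.0864]
tool_rot: [-0.03, 1.0, -0.001, 0.001]
ft_force: [-1.9, -0.0, 6.5]
grip_width: 0.0136
grasp_force: 58.9
```

send_rows --motion "1 0 0 0 0; 1 0 0 0 0; 1 0 0 0 0; 1 0 0 -1 0; 1 0 0 -2 0"

```text
clock: 4.15
eef_pos: [0.42, -0.2554, 0.1053]
tool_rot: [-0.03, 1.0, 0.0, -0.0]
ft_force: [-0.3, -0.1, -1.4]
grip_width: 0.0135
grasp_force: 58.4
```

```bash
python3 - <<'E'
from h import *
o=bot.get_obs(); go(.42,-.256,.084,.062,o); print(o['grip_width'],o['grasp_force'],o['ft_force'],o['ft_torque'],o['clock'])
im=snap('wrist','w2'); s=snap('side','s2')
out=np.vstack([cv2.resize(im[150:300,220:420],(400,300)),cv2.resize(s[130:230,310:460],(400,267))]); cv2.imwrite('pics/c2.png',out[:,:,::-1])
E
```

```text
shift cm [ 0.01 -0.06  2.13] twist -0.002 cur [ 0.42   -0.2554  0.1053] yaw 0.0599
0.013535085725105743 58.37596893310547 [-0.33053378 -0.08976471 -1.39352813] [0.04249863 0.03846994 0.01028195] 4.15
```

View pics/c2.png

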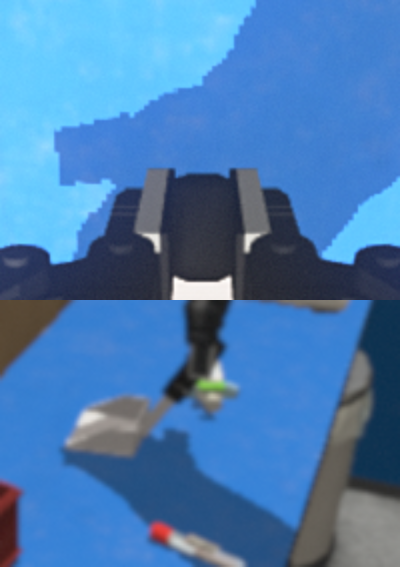

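```bash
python3 - <<'E'
from h import *
go(.378,.016,.129,-.10)
E
```

```text
shift cm [ 2.71 27.43 -2.32] twist 0.16 cur [ 0.4215 -0.2562  0.1065] yaw 0.06
```

send_rows --motion "1 0 0 -1.2 0; 1 0.5 5 -2.4 0.03; 1 1 9.5 -2.4 0.06; 1 1.5 14 -2.4 0.09; 1 2 18.5 -2.4 0.12"

```text
clock: 4.75
eef_pos: [0.3888, -0.0706, 0.1292]
tool_rot: [0.031, 1.0, 0.0, 0.0]
ft_force: [0.5, 0.6, -1.1]
grip_width: 0.0132
grasp_force: 59.1
```

send_rows --motion "1 0.3 4.5 0 0.02; 1 0.8 8.8 0 0.04; 1 0.8 8.8 0 0.04; 1 0.8 8.8 0 0.04"

```text
clock: 5.15
eef_pos: [0.3866, 0.0172, 0.1291]
tool_rot: [0.048, 0.999, -0.0, 0.0]
ft_force: [-0.4, 0.8, -1.0]
grip_width: 0.0133
grasp_force: 59.3
```

```bash
python3 - <<'E'
from h import *
o=bot.get_obs(); go(.378,.016,.129,-.10,o); print(o['ft_force'],o['ft_torque'],o['clock'])
t=snap('top','t3'); s=snap('side','s3')
out=np.hstack([cv2.resize(t[140:225,185:365],None,fx=2.6,fy=2.6,interpolation=2),np.zeros((221,10,3),np.uint8),cv2.resize(s[150:265,230:400],(320,221),interpolation=2)]); 
z=cv2.resize(t[135:260,270:400],(520,500),interpolation=2); z2=cv2.resize(s[145:260,230:300],(280,460),interpolation=2)
o2=np.zeros((500,800,3),np.uint8);o2[:500,:520]=z;o2[:460,520:]=z2
cv2.imwrite('pics/c3.png',o2[:,:,::-1])
E
```

```text
shift cm [ 0.84 -0.21  0.01] twist 0.004 cur [0.3866 0.0172 0.1291] yaw -0.0963
[-0.38518508  0.75894502 -0.98744574] [0.02197505 0.11167913 0.03178468] 5.15
```

View pics/c3.png

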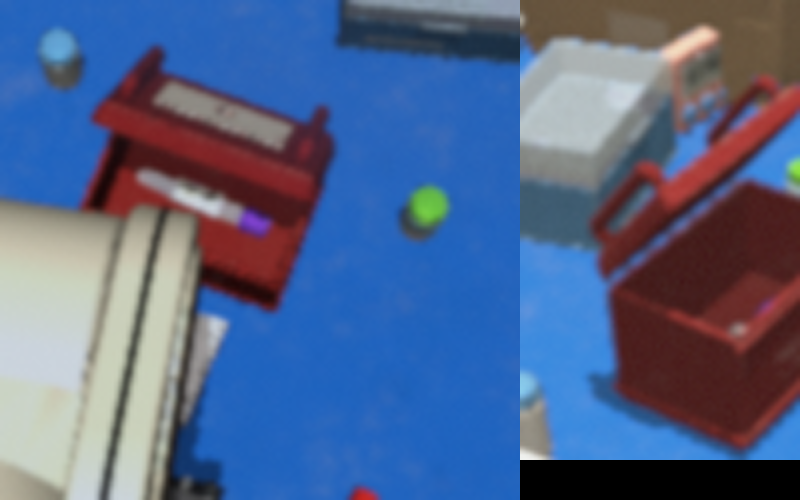

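send_rows --motion "1 -0.7 0 0 0; 1 -1.4 0 0 0; 1 -1.8 0 0 0; 1 -2.2 0 0 0; 1 -2.6 0 0 0"

```text
clock: 5.75
eef_pos: [0.4112, 0.0135, 0.1281]
tool_rot: [0.05, 0.999, 0.0, -0.002]
ft_force: [-6.4, 1.0, 2.0]
grip_width: 0.0134
grasp_force: 59.7
```

send_rows --motion "1 -0.4 0 -0.6 0; 1 -0.9 0 -1.2 0; 1 -1.4 0 -1.8 0; 1 -1.9 0 -2.4 0; 1 -2.4 0 -3 0"

```text
clock: 6.25
eef_pos: [0.4367, 0.0114, 0.1592]
tool_rot: [0.05, 0.999, 0.0, 0.0]
ft_force: [-2.5, -0.7, -3.3]
grip_width: 0.0133
grasp_force: 60.2
```

```bash
python3 - <<'E'
from h import *
o=bot.get_obs(); print(o['eef_pos'],o['ft_force'],o['ft_torque'],o['tool_rot'])
E
```

```text
[0.4367383  0.01141666 0.15923325] [-2.46294628 -0.73319254 -3.34290192] [ 0.06152586  1.00879181 -0.03674932] [4.98310424e-02 9.98757660e-01 4.55914592e-05 4.41148538e-05]
```

send_rows --motion "1 -0.6 0 -0.5 0; 1 -1.2 0 -1 0; 1 -1.9 0 -1.5 0; 1 -2.6 0 -2 0; 1 -3.3 0 -2.6 0"

```text
clock: 6.75
eef_pos: [0.4697, 0.008, 0.1849]
tool_rot: [0.05, 0.999, -0.0, -0.0]
ft_force: [-4.4, 0.2, -2.6]
grip_width: 0.013
grasp_force: 61.1
```

send_rows --motion "1 1.5 0 -0.5 0; 1 4 0 -1.5 0; 1 6.5 0 -2.5 0; 1 6.5 0 -2.5 0; 1 6.5 0 -2.5 0"

```text
clock: 7.25
eef_pos: [0.4069, 0.0145, 0.2112]
tool_rot: [0.05, 0.999, 0.0, 0.003]
ft_force: [0.2, -0.2, -1.7]
grip_width: 0.013
grasp_force: 61.3
```

```bash
python3 - <<'E'
from h import *
o=bot.get_obs(); print(o['eef_pos'],o['ft_force'],o['ft_torque'],o['clock'])
s=snap('side','s4'); t=snap('top','t4')
o2=np.zeros((480,800,3),np.uint8); o2[:,:400]=cv2.resize(s[150:270,270:370],(400,480),interpolation=2); o2[:,400:]=cv2.resize(t[150:270,280:380],(400,480),interpolation=2)
cv2.imwrite('pics/c4.png',o2[:,:,::-1])
E
```

```text
[0.40691525 0.01448675 0.21120196] [ 0.19007194 -0.2418169  -1.70213464] [-0.00393857 -0.04834787 -0.0297853 ] 7.25
```

View pics/c4.png

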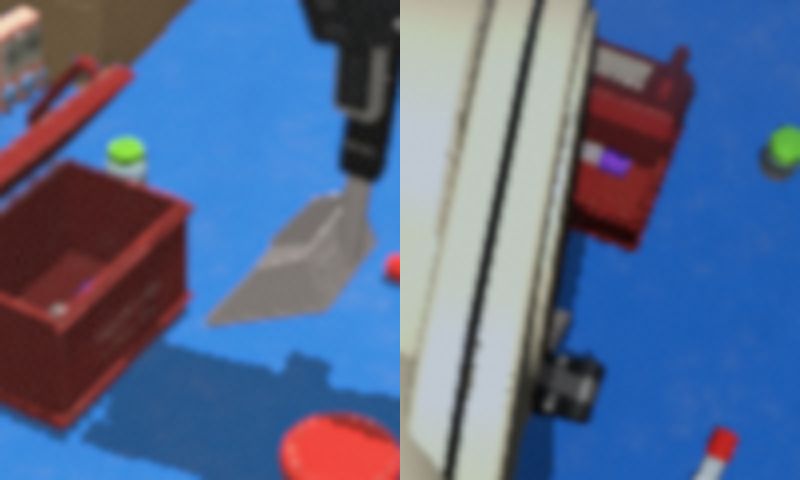

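```bash
cat > fit4.py <<'E'
from h import *
from fit import tubm,fit
import fit as F
a=np.load('o_w1.npy'); o1={'eef_pos':a[:3],'tool_rot':a[3:]}
o2=bot.get_obs(); w=snap('wrist','w4')
O={'w1':o1,'w4':o2}
F.proj=lambda c,P:wproj(P,O[c]) if c in O else proj(c,P)
def rim(c,p,g=0):  # rim polygon outer minus opening
    m=np.zeros((1600,2560),np.uint8); cy,sy=np.cos(p[2]),np.sin(p[2])
    for (hx,hy),v in (((.088,.0515),1),):
        t=np.linspace(-1,1,9); P=np.array([(hx*k,hy) for k in t]+[(hx,-hy*k) for k in t]+[(-hx*k,-hy) for k in t]+[(-hx,hy*k) for k in t])
        W=np.c_[P[:,0]*cy-P[:,1]*sy+p[0],P[:,0]*sy+P[:,1]*cy+p[1],np.full(len(P),.065)]
        cv2.fillPoly(m,[((F.proj(c,W)+.5)*4).astype(np.int32)],v)
    return m
for n in('w1','w4'):
    im=cv2.resize(cv2.imread(f'pics/{n}.png'),None,fx=4,fy=4); p=[.537,.2205,-.10]
    m=rim(n,p); cs=cv2.findContours(m,0,1)[0]; cv2.drawContours(im,cs,-1,(0,255,255),2)
    ctr=wproj([[.537,.2205,.065]],O[n])[0]; print(n,ctr)
    c=(ctr*4).astype(int); x0=max(0,min(2560-600,c[0]-300));y0=max(0,min(1000,c[1]-300))
    cv2.imwrite(f'pics/z{n}.png',cv2.resize(im[y0:y0+600,x0:x0+600],(400,400))); print(x0,y0)
A=np.hstack([cv2.imread('pics/zw1.png'),cv2.imread('pics/zw4.png')]);cv2.imwrite('pics/c5.png',A)
E
python3 fit4.py
```

```text
w1 [592.39013907 285.68484524]
1960 842
w4 [500.85515333 275.23597236]
1703 800
```

View pics/c5.png

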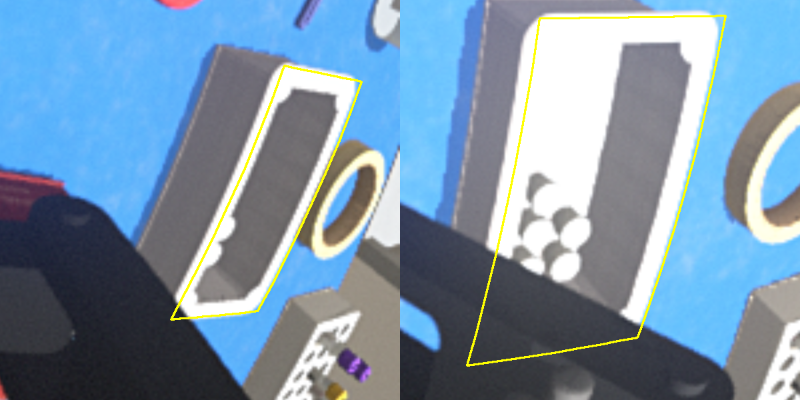

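```bash
cat > fit5.py <<'E'
from h import *
from scipy.optimize import least_squares
from scipy.ndimage import map_coordinates
import sys
a=np.load('o_w1.npy'); O={'w1':{'eef_pos':a[:3],'tool_rot':a[3:]},'w4':bot.get_obs()}
def outline(p):
    t=np.linspace(-.8,.8,25); hx,hy=.088,.0515
    L=[('left',np.c_[t*hx,0*t+hy],(0,1)),('right',np.c_[t*hx,0*t-hy],(0,-1)),('near',np.c_[0*t-hx,t*hy],(-1,0)),('far',np.c_[0*t+hx,t*hy],(1,0))]
    c,s=np.cos(p[2]),np.sin(p[2]);R=np.array([[c,-s],[s,c]])
    for n,P,nn in L:
        yield n,np.c_[P@R.T+p[:2],0*t+.065],np.r_[R@nn,0]
def meas(p,rng=.010):
    res=[]
    for k in O:
        r=cv2.GaussianBlur(cv2.imread(f'pics/{k}.png')[:,:,2],(0,0),.7).astype(float)
        for n,W,nn in outline(p):
            if (k,n) not in USE: continue
            ds=np.arange(-rng,rng,.0005)
            for w in W:
                q=wproj(w+ds[:,None]*nn,O[k]); v=map_coordinates(r,[q[:,1],q[:,0]],order=1)
                g=-np.gradient(v); 
                i=np.argmax(g)
                if g[i]>6 and v[max(0,i-6):i].max()>190: res.append((k,n,ds[i],w,nn))
    return res
USE=[('w4','right'),('w4','near'),('w4','left'),('w1','near'),('w1','right'),('w1','left')]
p=np.array([.5365,.2205,-.09])
for it in range(6):
    M=meas(p,.012 if it<3 else .005)
    def f(q):
        out=[]
        for k,n,d,w,nn in M:
            x=w[:2]+d*nn[:2]-q[:2]; c,s=np.cos(q[2]),np.sin(q[2]); l=(c*x[0]+s*x[1],-s*x[0]+c*x[1])
            out.append({'left':l[1]-.0515,'right':-l[1]-.0515,'near':-l[0]-.088,'far':l[0]-.088}[n]*1000)
        return np.array(out)
    p=least_squares(f,p,loss='soft_l1').x
print(p.round(4)); e=f(p)
for k,n in USE:
    x=[v for v,m in zip(e,M) if m[:2]==(k,n)]; print(k,n,len(x),np.median(x).round(2) if x else '')
E
python3 fit5.py
```

```text
Traceback (most recent call last):
  File "fit5.py", line 28, in <module>
    M=meas(p,.012 if it<3 else .005)
  File "fit5.py", line 23, in meas
    if g[i]>6 and v[max(0,i-6):i].max()>190: res.append((k,n,ds[i],w,nn))
                  ~~~~~~~~~~~~~~~~~~~^^
ValueError: zero-size array to reduction operation maximum which has no identity
```

```bash
sed -i 's/i=np.argmax(g)/i=2+np.argmax(g[2:-2])/' fit5.py; python3 fit5.py; sed -i "s/^USE=.*/USE=[('w4','right'),('w4','near'),('w4','left')]/" fit5.py; python3 fit5.py
```

```text
[ 0.5338  0.2157 -0.0897]
w4 right 16 1.47
w4 near 25 0.04
w4 left 25 2.02
w1 near 25 -0.46
w1 right 25 3.49
w1 left 25 1.48
[ 0.5337  0.217  -0.0783]
w4 right 16 2.42
w4 near 25 0.01
w4 left 25 1.07
```

```bash
cat >> h.py <<'E'
TUB=[.534,.218,-.088]
def lipgo(L,lz,th,tub=None,lat=0,o=None,tw=0):
    "TCP target so that the lip is at tub-local x=L, height lz, nose-down th deg"
    t=tub or TUB; a=np.radians(40.17+th); gx=L-.1597*np.cos(a); gz=lz+.1597*np.sin(a)
    c,s=np.cos(t[2]),np.sin(t[2]); go(t[0]+c*gx-s*lat,t[1]+s*gx+c*lat,gz-.019,t[2]+tw,o)
E
python3 -c "
from h import *
lipgo(-.004,.085,27);lipgo(-.004,.006,27)"
```

```text
shift cm [-4.11 21.45 -0.32] twist -0.012 cur [0.406  0.0144 0.2099] yaw -0.0999
shift cm [-4.09 21.45  7.58] twist -0.012 cur [0.406  0.0144 0.2099] yaw -0.0999
```

send_rows --motion "1 -0.6 3.5 -1.0 0; 1 -1.4 8 -1.0 0; 1 -2.4 12.5 -1.0 0; 1 -3.4 17 -1.0 -0.01; 1 -4.1 21.4 -1.0 -0.01"

```text
clock: 7.9
eef_pos: [0.4681, 0.2255, 0.219]
tool_rot: [0.045, 0.999, -0.0, 0.0]
ft_force: [1.2, 0.0, -0.9]
grip_width: 0.0133
grasp_force: 61.3
```

send_rows --motion "1 0 0 0 0; 1 0 0 2 0; 1 0 0 4.5 0; 1 0 0 6.5 0; 1 0 0 7.8 0"

```text
clock: 8.4
eef_pos: [0.4662, 0.2226, 0.1392]
tool_rot: [0.045, 0.999, -0.001, -0.001]
ft_force: [-0.1, -0.0, -1.1]
grip_width: 0.0131
grasp_force: 61.3
```

```bash
python3 -c "
from h import *
o=bot.get_obs(); print(o['ft_force'].round(2),o['ft_torque'].round(3),o['clock'])
lipgo(-.004,.004,27);lipgo(.02,.004,27);lipgo(.02,.004,10)"
```

```text
[-0.06 -0.04 -1.07] [-0.021  0.016 -0.022] 8.4
shift cm [-0.2   0.13  0.7 ] twist -0.002 cur [0.4662 0.2226 0.1392] yaw -0.0901
shift cm [-2.6   0.14  0.7 ] twist -0.002 cur [0.4662 0.2226 0.1392] yaw -0.0901
shift cm [1.43 0.14 3.16] twist -0.002 cur [0.4662 0.2226 0.1392] yaw -0.0901
```

send_rows --motion "1 0 0.1 0.3 0; 1 0 0.1 0.5 0; 1 0 0.1 0.7 0; 1 0 0.1 0.7 0"

```text
clock: 8.8
eef_pos: [0.4672, 0.2245, 0.1351]
tool_rot: [0.045, 0.999, 0.0, 0.001]
ft_force: [0.6, 0.6, -1.3]
grip_width: 0.0135
grasp_force: 61.2
```

send_rows --motion "1 0 0 0.2 0; 1 0 0 0.4 0; 1 0 0 0.6 0; 1 0 0 0.6 0"

```text
clock: 9.2
eef_pos: [0.4669, 0.2249, 0.131]
tool_rot: [0.045, 0.999, 0.001, 0.001]
ft_force: [-4.8, -0.4, 11.5]
grip_width: 0.0133
grasp_force: 63.0
```

send_rows --motion "1 0 0 -0.4 0; 1 -0.6 0 -0.4 0; 1 -1.2 0 -0.4 0; 1 -1.8 0 -0.4 0; 1 -2.4 0 -0.4 0"

```text
clock: 9.7
eef_pos: [0.4912, 0.2221, 0.1321]
tool_rot: [0.045, 0.999, -0.0, -0.0]
ft_force: [-0.2, 0.1, -1.6]
grip_width: 0.0134
grasp_force: 61.3
```

send_rows --motion "1 0 0 0.3 0; 1 1 0 0.9 0; 1 2 0 1.5 0; 1 3 0 2.1 0; 1 4 0 2.9 0"

```text
clock: 10.2
eef_pos: [0.4522, 0.2261, 0.1055]
tool_rot: [0.045, 0.999, 0.001, 0.002]
ft_force: [-1.4, -1.4, 6.2]
grip_width: 0.0132
grasp_force: 59.1
```

```bash
python3 -c "
from h import *
o=bot.get_obs(); print(o['ft_force'].round(2),o['ft_torque'].round(3),o['clock'])
lipgo(.02,.003,10);lipgo(.074,.003,10)"
```

```text
[-1.39 -1.36  6.18] [-0.404 -0.194 -0.136] 10.2
shift cm [ 0.   -0.09 -0.11] twist -0.002 cur [0.4522 0.2261 0.1055] yaw -0.0905
shift cm [-5.4  -0.08 -0.09] twist -0.002 cur [0.4522 0.2261 0.1055] yaw -0.0905
```

send_rows --motion "1 -0.6 -0.05 -0.1 0; 1 -1.3 -0.05 -0.1 0; 1 -2 -0.05 -0.1 0; 1 -2.7 -0.05 -0.1 0; 1 -3.4 -0.05 -0.1 0"

```text
clock: 10.7
eef_pos: [0.4845, 0.2224, 0.1047]
tool_rot: [0.045, 0.999, 0.0, -0.001]
ft_force: [-5.2, 0.4, 5.6]
grip_width: 0.0134
grasp_force: 59.2
```

send_rows --motion "1 -0.4 0 0 0; 1 -0.8 0 0 0; 1 -1.2 0 0 0; 1 -1.4 0 0 0"

```text
clock: 11.1
eef_pos: [0.4986, 0.221, 0.1046]
tool_rot: [0.045, 0.999, 0.0, -0.0]
ft_force: [-7.3, -0.4, 7.7]
grip_width: 0.0133
grasp_force: 59.2
```

```bash
python3 -c "
from h import *
o=bot.get_obs(); print(o['ft_force'].round(2),o['ft_torque'].round(3),o['clock'])
lipgo(.077,.003,10);lipgo(.077,.003,0)
snap('side','s6'); snap('top','t6')
print([(np.round(b['rect']).astype(int).tolist(),round(b['conf'],2)) for b in boxes_of('side','ice_1')])"
```

```text
[-7.32 -0.43  7.73] [ 0.095  1.338 -0.007] 11.1
shift cm [-1.02  0.01 -0.2 ] twist -0.002 cur [0.4986 0.221  0.1046] yaw -0.0899
shift cm [0.95 0.01 1.76] twist -0.002 cur [0.4986 0.221  0.1046] yaw -0.0899
[([238, 291, 10, 10], 0.69), ([231, 285, 14, 6], 0.63), ([226, 298, 8, 12], 0.43), ([220, 297, 9, 12], 0.43)]
```

send_rows --motion "1 -0.3 0 0 0; 1 -0.6 0 0 0; 1 -0.9 0 0 0; 1 -1.1 0 0 0; 1 -1.1 0 0 0"

```text
clock: 11.75
eef_pos: [0.5095, 0.2201, 0.1046]
tool_rot: [0.045, 0.999, 0.0, -0.0]
ft_force: [-5.0, 0.0, 3.7]
grip_width: 0.0134
grasp_force: 59.0
```

send_rows --motion "1 0.5 0 0.5 0; 1 1.1 0 1.1 0; 1 1.7 0 1.7 0; 1 1.9 0 2 0; 1 1.9 0 2 0"

```text
clock: 12.25
eef_pos: [0.4923, 0.2219, 0.0875]
tool_rot: [0.045, 0.999, 0.0, 0.003]
ft_force: [-5.7, -1.3, 17.5]
grip_width: 0.0131
grasp_force: 60.3
```

```bash
python3 -c "
from h import *
o=bot.get_obs(); print(o['ft_force'].round(2),o['ft_torque'].round(3),o['clock'])
lipgo(.076,.003,0)"
```

```text
[-5.74 -1.32 17.51] [-0.491  0.914 -0.08 ] 12.25
shift cm [ 0.41 -0.02  0.05] twist -0.002 cur [0.4923 0.2219 0.0875] yaw -0.09
```

send_rows --motion "1 0.2 0 -0.3 0; 1 0.3 0 -1 0; 1 0.3 0 -2 0; 1 0.3 0 -3 0; 1 0.3 0 -4 0"

```text
clock: 12.75
eef_pos: [0.4878, 0.222, 0.1252]
tool_rot: [0.045, 0.999, -0.0, 0.0]
ft_force: [0.3, -0.2, -1.5]
grip_width: 0.0133
grasp_force: 58.4
```

send_rows --motion "1 0 0 -1.2 0; 1 0 0 -2.5 0; 1 0 0 -4 0; 1 0 0 -5.2 0; 1 0 0 -5.8 0"

```text
clock: 13.25
eef_pos: [0.4883, 0.2224, 0.1845]
tool_rot: [0.045, 0.999, 0.001, 0.001]
ft_force: [0.1, 0.2, -2.3]
grip_width: 0.0133
grasp_force: 58.4
```

```bash
python3 -c "
from h import *
o=bot.get_obs(); print(o['eef_pos'],o['ft_force'].round(2),o['ft_torque'].round(3),o['clock'])
s=snap('side','s7'); F=[]
print([(np.round(b['rect']).astype(int).tolist(),round(b['conf'],2)) for b in boxes_of('side','ice_1')])
print('tub',[(np.round(b['rect']).astype(int).tolist(),round(b['conf'],2)) for b in boxes_of('side','tub')])
print('scoop',[(np.round(b['rect']).astype(int).tolist(),round(b['conf'],2)) for b in boxes_of('side','scoop_pan')])
o=bot.get_obs(); print(o['eef_pos'],o['ft_force'].round(2),o['ft_torque'].round(3),o['clock'])
cv2.imwrite('pics/c7.png',cv2.resize(s[190:350,160:360],(750,600),interpolation=2)[:,:,::-1])
"
```

```text
[0.4883294  0.22235685 0.18447606] [ 0.11  0.22 -2.25] [0.022 0.127 0.008] 13.25
[([222, 247, 11, 6], 0.65), ([203, 264, 12, 16], 0.61), ([215, 258, 8, 15], 0.6), ([234, 268, 10, 9], 0.55), ([220, 261, 10, 14], 0.46), ([233, 257, 12, 11], 0.42), ([216, 268, 14, -2], 0.41)]
tub [([249, 311, 118, 81], 0.65), ([296, 173, 13, 11], 0.15)]
scoop [([239, 256, 82, 68], 0.81)]
[0.48733141 0.22192034 0.18227618] [-0.19  1.59 -2.23] [ 0.021  0.114 -0.023] 13.45
```

View pics/c7.png

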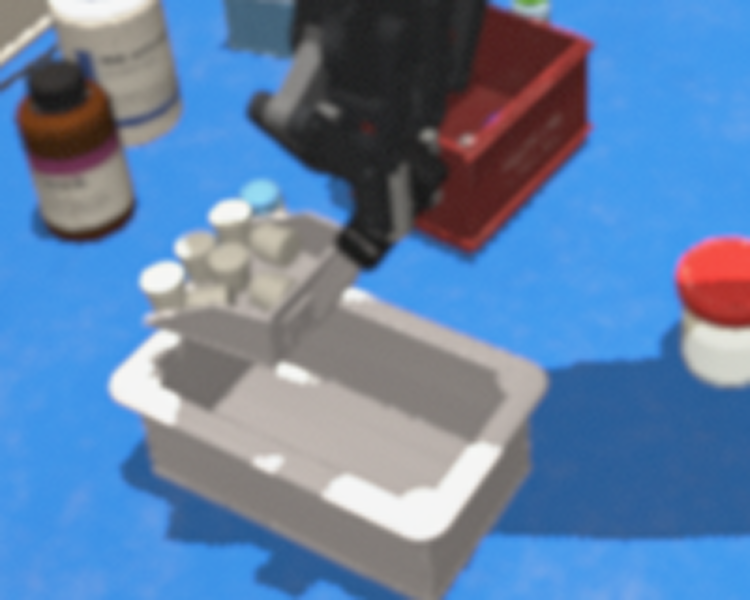

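```bash
cat >> h.py <<'E'
BOX=[.576,-.001,-.10]
E
python3 -c "
from h import *
lipgo(.005,.098,0,tub=BOX)"
```

```text
shift cm [  0.87 -21.29   0.03] twist 0.01 cur [0.4873 0.2219 0.1823] yaw -0.0898
```

send_rows --motion "1 0 -0.5 0 0; 1 0.1 -1.3 0 0; 1 0.15 -2.4 0 0; 1 0.25 -3.9 0 0; 1 0.35 -5.7 0 0"

```text
clock: 13.95
eef_pos: [0.4786, 0.1642, 0.1824]
tool_rot: [0.045, 0.999, -0.0, -0.0]
ft_force: [-0.3, 0.3, -2.6]
grip_width: 0.0136
grasp_force: 58.4
```

send_rows --motion "1 0.1 -1.9 0 0; 1 0.2 -3.9 0 0; 1 0.3 -5.9 0 0; 1 0.35 -7.9 0 0.005; 1 0.4 -9.8 0 0.01"

```text
clock: 14.45
eef_pos: [0.4654, 0.0663, 0.1827]
tool_rot: [0.051, 0.999, -0.0, -0.0]
ft_force: [-1.2, 0.4, -1.8]
grip_width: 0.0133
grasp_force: 58.4
```

send_rows --motion "1 0.05 -1.7 0 0; 1 0.1 -3.2 0 0; 1 0.1 -4.4 0 0; 1 0.1 -5.2 0 0; 1 0.1 -5.7 0 0"

```text
clock: 14.95
eef_pos: [0.4593, 0.0108, 0.1827]
tool_rot: [0.05, 0.999, -0.0, 0.0]
ft_force: [0.2, 0.5, -1.9]
grip_width: 0.013
grasp_force: 58.4
```

```bash
python3 -c "
from h import *
o=bot.get_obs(); print(o['ft_force'].round(2),o['ft_torque'].round(3),o['clock'])
snap('side','s8')
print([(np.round(b['rect']).astype(int).tolist(),round(b['conf'],2)) for b in boxes_of('side','ice_1')])
print('scoop',[(np.round(b['rect']).astype(int).tolist(),round(b['conf'],2)) for b in boxes_of('side','scoop_pan')])
lipgo(.005,.098,0,tub=BOX)
c,s=np.cos(BOX[2]),np.sin(BOX[2]);P=lambda x,y,z:[BOX[0]+c*x-s*y,BOX[1]+s*x+c*y,z]
print(proj('side',[P(.0,-.037,.1),P(0,.037,.1),P(-.06,.031,.1),P(-.06,-.031,.1)]).round())
"
```

```text
[ 0.16  0.47 -1.92] [ 0.104  0.208 -0.018] 14.95
[([290, 190, 10, 1], 0.47), ([300, 196, 11, 7], 0.43), ([305, 198, 5, 10], 0.38)]
scoop [([311, 189, 72, 57], 0.69)]
shift cm [-0.01 -0.1   0.06] twist -0.0 cur [0.4595 0.0117 0.1826] yaw -0.1001
[[293. 191.]
 [274. 209.]
 [301. 216.]
 [316. 200.]]
```

send_rows --motion "1 -0.4 0 0 0; 1 -0.9 0 0 0; 1 -1.4 0 0 0; 1 -1.9 0 0 0; 1 -2.4 0 0 0"

```text
clock: 15.6
eef_pos: [0.4836, 0.0095, 0.1823]
tool_rot: [0.05, 0.999, 0.0, -0.001]
ft_force: [-2.8, 0.7, -2.2]
grip_width: 0.0134
grasp_force: 58.4
```

send_rows --motion "1 -0.5 0 -0.2 0; 1 -1 0 -0.4 0; 1 -1.5 0 -0.7 0; 1 -2 0 -1 0; 1 -2.5 0 -1.3 0"

```text
clock: 16.1
eef_pos: [0.5084, 0.0068, 0.1957]
tool_rot: [0.05, 0.999, -0.0, -0.0]
ft_force: [-2.9, -0.6, -3.6]
grip_width: 0.0134
grasp_force: 59.2
```

```bash
python3 -c "
from h import *
o=bot.get_obs(); print(o['ft_force'].round(2),o['ft_torque'].round(3),o['clock'])
s=snap('side','s9'); 
print([(np.round(b['rect']).astype(int).tolist(),round(b['conf'],2)) for b in boxes_of('side','ice_1')])
print('scoop',[(np.round(b['rect']).astype(int).tolist(),round(b['conf'],2)) for b in boxes_of('side','scoop_pan')])
print('lid',[(np.round(b['rect']).astype(int).tolist(),round(b['conf'],2)) for b in boxes_of('side','cool_box_lid')])
lipgo(.03,.098,10,tub=BOX)
"
```

```text
[-2.92 -0.61 -3.61] [ 0.239  1.151 -0.034] 16.1
[([278, 196, 8, 11], 0.51), ([292, 184, 54, 60], 0.47)]
scoop [([294, 181, 60, 62], 0.67)]
lid [([272, 190, 54, 48], 0.78)]
shift cm [ 0.49 -0.1  -0.57] twist 0.0 cur [0.509  0.0067 0.196 ] yaw -0.0999
```

send_rows --motion "1 -0.5 0 -0.3 0; 1 -1 0 -0.6 0; 1 -1.5 0 -0.9 0; 1 -2 0 -1.2 0; 1 -2.5 0 -1.5 0"

```text
clock: 16.8
eef_pos: [0.5335, 0.0043, 0.2109]
tool_rot: [0.05, 0.999, 0.0, -0.0]
ft_force: [-2.9, -0.2, -3.4]
grip_width: 0.0134
grasp_force: 59.9
```

```bash
python3 -c "
from h import *
o=bot.get_obs(); print(o['eef_pos'],o['ft_force'].round(2),o['ft_torque'].round(3),o['clock'])
s=snap('side','s10'); 
print([(np.round(b['rect']).astype(int).tolist(),round(b['conf'],2)) for b in boxes_of('side','ice_1')])
print('scoop',[(np.round(b['rect']).astype(int).tolist(),round(b['conf'],2)) for b in boxes_of('side','scoop_pan')])
print('lid',[(np.round(b['rect']).astype(int).tolist(),round(b['conf'],2)) for b in boxes_of('side','cool_box_lid')])
"
```

```text
[0.53350995 0.00429058 0.2108508 ] [-2.94 -0.17 -3.4 ] [ 0.205  1.219 -0.059] 16.8
[([285, 187, 11, 4], 0.42), ([269, 201, 11, 10], 0.4)]
scoop [([287, 177, 48, 77], 0.73)]
lid [([272, 188, 46, 52], 0.63)]
```

send_rows --motion "1 -0.4 0 -0.2 0; 1 -0.9 0 -0.4 0; 1 -0.9 0 -0.4 0; 1 -0.5 0 -0.2 0; 1 0 0 0.2 0"

```text
clock: 17.5
eef_pos: [0.5347, 0.0043, 0.2095]
tool_rot: [0.05, 0.999, 0.0, 0.002]
ft_force: [-0.9, -1.2, -2.1]
grip_width: 0.0132
grasp_force: 60.5
```

send_rows --motion "1 0.5 0 0.3 0; 1 1 0 0.5 0; 1 1.5 0 0.5 0; 1 2 0 0.5 0; 1 2.5 0 0.5 0"

```text
clock: 18.0
eef_pos: [0.508, 0.0069, 0.204]
tool_rot: [0.05, 0.999, -0.0, 0.0]
ft_force: [-0.1, -0.4, -1.7]
grip_width: 0.0133
grasp_force: 60.6
```

```bash
cat > chk.py <<'E'
from h import *
import sys
o=bot.get_obs(); print(o['eef_pos'],o['ft_force'].round(2),o['ft_torque'].round(3),o['clock'],o['grasp_force'])
n=sys.argv[1]
for c in ('side','top'):
    snap(c,c[0]+n)
    print(c,[(np.round(b['rect']).astype(int).tolist(),round(b['conf'],2)) for b in boxes_of(c,'ice_1')])
E
python3 chk.py 11
```

```text
[0.50804817 0.00687956 0.2039589 ] [-0.15 -0.4  -1.67] [-0.067  0.036  0.019] 18.0 60.56579232215881
side [([247, 304, 121, 94], 0.6)]
top []
```

send_rows --motion "1 -2.5 0 0 0; 1 0 0 0 0; 1 -2.5 0 0 0; 1 0 0 0 0; 1 0 0 0 0"

```text
clock: 18.7
eef_pos: [0.506, 0.0069, 0.202]
tool_rot: [0.05, 0.999, -0.0, -0.003]
ft_force: [-0.0, -0.3, -0.8]
grip_width: 0.0135
grasp_force: 60.4
```

send_rows --motion "1 0 0 0 0; 1 0 0 -1.5 0; 1 1 0 -3 0; 1 3 0 -3 0; 1 6 0 -3 0"

```text
clock: 19.2
eef_pos: [0.4504, 0.0128, 0.2349]
tool_rot: [0.05, 0.999, 0.0, 0.002]
ft_force: [-0.5, 0.6, -1.3]
grip_width: 0.013
grasp_force: 60.4
```

send_rows --motion "1 2 -3 0 0; 1 4 -7 0 0; 1 4 -12 0 0; 1 4 -16 0 0; 1 4 -18 0 0"

```text
clock: 19.7
eef_pos: [0.3912, -0.1655, 0.2348]
tool_rot: [0.051, 0.999, -0.001, 0.002]
ft_force: [0.7, 0.0, -1.3]
grip_width: 0.0134
grasp_force: 60.4
```

```bash
python3 chk.py 12; python3 - <<'E'
from h import *
t=cv2.imread('pics/t12.png'); u0,v0=285,140
hsv=cv2.cvtColor(t,cv2.COLOR_BGR2HSV)[140:215,285:360]
m=((hsv[:,:,1]<90)&(hsv[:,:,2]>110)).astype(np.uint8)
n,l,s,c=cv2.connectedComponentsWithStats(m); print([(s[i].tolist()) for i in range(1,n) if s[i,4]>5])
for r in m[10:70]: print(''.join('#' if x else '.' for x in r))
E
```

```text
[ 0.39119763 -0.16547306  0.23481654] [ 0.68  0.04 -1.32] [0.019 0.061 0.015] 19.7 60.42567729949951
side [([279, 224, 10, 8], 0.53), ([286, 217, 9, -1], 0.36)]
top [([307, 171, 4, 3], 0.58), ([339, 180, 9, 4], 0.55), ([322, 180, 9, 3], 0.4)]
[[25, 15, 32, 14, 130], [14, 27, 31, 24, 378], [43, 35, 13, 10, 72]]
...........................................................................
#..........................................................................
...........................................................................
...........................................................................
...........................................................................
...........................####............................................
..........................########.........................................
.........................###########...#...................................
...........................############....................................
..............................###########..................................
............................
[... 3071 characters left out ...]
................
...........................................................................
...........................................................................
...........................................................................
...........................................................................
...........................................................................
...........................................................................
...........................................................................
...........................................................................
...........................................................................
```

```bash
python3 - <<'E'
from h import *
for c in('top','side'):
    a=cv2.imread(f'pics/{c}0.png').astype(int); b=cv2.imread(f'pics/{c[0]}12.png').astype(int)
    m=(np.abs(a-b).max(2)>45).astype(np.uint8)
    n,l,s,_=cv2.connectedComponentsWithStats(m); print(c,[s[i].tolist() for i in range(1,n) if s[i,4]>6])
# pan cubes: project pan region
b=cv2.imread('pics/s12.png'); o=bot.get_obs(); g=o['eef_pos']+[0,0,.019]
print(proj('side',[g,g+[.062,-.006,-.147]]).round())
hsv=cv2.cvtColor(b,cv2.COLOR_BGR2HSV)
for v in range(110,190,2):
    print(''.join('#' if (hsv[v,u,1]<70 and hsv[v,u,2]>170) else '+' if hsv[v,u,1]<70 else '.' for u in range(320,410)))
E
```

```text
top [[301, 147, 7, 6, 15], [294, 154, 7, 7, 26], [230, 157, 6, 5, 16], [309, 158, 32, 14, 124], [239, 160, 6, 4, 15], [293, 162, 54, 28, 501], [308, 163, 298, 237, 43125], [227, 164, 6, 6, 18], [236, 168, 6, 5, 16], [233, 175, 5, 5, 13], [335, 187, 8, 4, 15], [101, 238, 40, 25, 453], [493, 266, 13, 7, 67], [480, 270, 11, 4, 30], [0, 285, 2, 5, 9], [0, 308, 41, 20, 388], [0, 334, 26, 11, 172], [203, 351, 24, 49, 443], [244, 360, 74, 34, 1114], [233, 385, 29, 15, 295]]
side [[390, 0, 7, 6, 31], [428, 0, 5, 6, 25], [591, 6, 49, 46, 976], [324, 9, 105, 254, 7586], [468, 32, 16, 8, 77], [443, 39, 197, 272, 23292], [616, 42, 24, 12, 127], [495, 45, 7, 3, 13], [503, 45, 8, 4, 17], [546, 44, 64, 169, 1149], [527, 47, 19, 2, 27], [609, 63, 24, 23, 261], [548, 113, 8, 7, 46], [282, 164, 7, 6, 16], [254, 164, 50, 40, 555], [248, 183, 13, 15, 46], [254, 190, 6, 7, 10], [367, 190, 14, 3, 15], [248, 208, 2, 6, 11], [275, 216, 15, 11, 91], [538, 261, 41, 70, 1416], [570, 262, 70, 25, 974], [426, 274, 203, 126, 8248], [215, 282, 20, 20, 131], [236, 285, 8, 5, 27], [226, 290, 17, 9, 73], [576, 294, 6
[... 3096 characters left out ...]
............++++++++++++.......................................
.......................................+..................................................
..........................................................................................
..........................................................................................
..........................................................................................
..........................................................................................
..........................................................................................
..........................................................................................
```

```bash
python3 -c "
from h import *
f=[.5,-.25,0.0]
lipgo(.05,.03,27,tub=f);lipgo(.05,.002,27,tub=f);lipgo(.05,0,0,tub=f)"
```

```text
shift cm [-10.5   -7.72   7.61] twist -0.101 cur [ 0.3913 -0.1626  0.2341] yaw -0.1011
shift cm [-10.49  -7.72  10.41] twist -0.101 cur [ 0.3913 -0.1626  0.2341] yaw -0.1011
shift cm [-4.51 -8.32 15.02] twist -0.101 cur [ 0.3913 -0.1626  0.2341] yaw -0.1011
```

send_rows --motion "1 -2.5 -2 1 -0.03; 1 -5 -4 2.5 -0.06; 1 -7.5 -6 4.5 -0.09; 1 -9.5 -7.7 6.5 -0.1; 1 -10.5 -7.7 7.6 -0.1"

```text
clock: 20.4
eef_pos: [0.4891, -0.2496, 0.1557]
tool_rot: [-0.0, 1.0, 0.0, -0.0]
ft_force: [-1.1, 0.3, -1.2]
grip_width: 0.0129
grasp_force: 60.5
```

send_rows --motion "1 0 0 1 0; 1 0 0 2 0; 1 0 0 2.7 0; 1 0 0 3 0; 1 0 0 3 0"

```text
clock: 20.9
eef_pos: [0.4872, -0.249, 0.1278]
tool_rot: [-0.0, 1.0, 0.0, -0.0]
ft_force: [-0.3, -0.9, -0.7]
grip_width: 0.013
grasp_force: 60.4
```

send_rows --motion "1 1 0 0.7 0; 1 2 0 1.25 0; 1 3 0 1.85 0; 1 4 0 2.65 0; 1 5 0 3.5 0"

```text
clock: 21.4
eef_pos: [0.4392, -0.2502, 0.0956]
tool_rot: [-0.0, 1.0, -0.001, 0.003]
ft_force: [-0.3, 0.3, 5.3]
grip_width: 0.0132
grasp_force: 58.3
```

```bash
python3 -c "
from h import *
o=bot.get_obs();print(o['ft_force'].round(2),o['ft_torque'].round(2),o['clock'])
f=[.5,-.25,0.0]
lipgo(.05,0,0,tub=f)"
```

```text
[-0.27  0.31  5.33] [ 0.3  -0.37  0.03] 21.4
shift cm [1.13 0.02 1.15] twist 0.0 cur [ 0.4392 -0.2502  0.0956] yaw 0.0002
```

send_rows --motion "1 0.5 0 0.4 0; 1 1 0 0.9 0; 1 1.1 0 1.1 0; 1 1.1 0 1.2 0; 1 1.1 0 1.1 0"

```text
clock: 21.9
eef_pos: [0.4276, -0.2501, 0.0848]
tool_rot: [0.0, 1.0, -0.001, 0.002]
ft_force: [-2.4, 2.0, 9.3]
grip_width: 0.0131
grasp_force: 58.8
```

send_rows --motion "0.6 0 0 0 0; 0.2 0 0 0 0; -0.3 0 0 0 0; -1 0 0 0 0; -1 0 0 0 0"

```text
clock: 22.4
eef_pos: [0.4264, -0.2493, 0.0812]
tool_rot: [-0.0, 1.0, 0.0, -0.0]
ft_force: [0.7, 0.5, -0.2]
grip_width: 0.0743
grasp_force: 0.0
```

send_rows --motion "-1 0 0 0 0; -1 0 0 -2 0; -1 0 0 -5 0; -1 0 0 -9 0; -1 0 0 -13 0"

```text
clock: 22.9
eef_pos: [0.4261, -0.2491, 0.2125]
tool_rot: [-0.0, 1.0, 0.0, -0.001]
ft_force: [1.3, -0.6, -0.2]
grip_width: 0.0855
grasp_force: 0.0
```

```bash
cat > fin.py <<'E'
from h import *
import fit as F
o=bot.get_obs();print(o['eef_pos'],o['ft_force'].round(2),o['grip_width'],o['clock'])
s=snap('side','s13')
print(boxes_of('side','scoop_pan')[:2])
p=[.5155,-.25,0]; q=np.vstack(F.scoopm(p))+[p[0],p[1],0]; r=proj('side',q); a,b=r.min(0),r.max(0); print('expected rect',((a+b)/2).round(),(b-a).round())
E
python3 fin.py
```

```text
[ 0.4261162  -0.24909459  0.2124529 ] [ 1.31 -0.58 -0.22] 0.08545003402721063 22.9
[]
expected rect [361. 172.] [61. 46.]
```

```bash
python3 -c "
from h import *
go(.596,-.003,.20,-.1)"
```

```text
shift cm [-16.61  24.83   1.77] twist 0.1 cur [ 0.4298 -0.2513  0.2175] yaw 0.0002
```

send_rows --motion "1 0 2 -3 0; 1 -2 6 -4 0.02; 1 -5 10 -4 0.05; 1 -8 14 -4 0.08; 1 -11 18 -4 0.1"

```text
clock: 23.5
eef_pos: [0.5374, -0.0678, 0.2513]
tool_rot: [0.051, 0.999, -0.0, 0.0]
ft_force: [1.5, -1.6, -0.9]
grip_width: 0.0122
grasp_force: 0.0
```

send_rows --motion "1 -2.2 3.8 0 0; 1 -4.7 7.4 0 0; 1 -4.8 7.4 2 0; 1 -4.8 7.4 4 0; 1 -4.8 7.4 5 0"

```text
clock: 24.0
eef_pos: [0.5906, 0.0001, 0.1986]
tool_rot: [0.049, 0.999, -0.0, -0.002]
ft_force: [-0.2, -1.0, 0.0]
grip_width: -0.0
grasp_force: 0.0
```

```bash
python3 -c "
from h import *
go(.596,-.003,.17,-.1)"; python3 fin.py
```

```text
shift cm [-0.58 -0.25  2.85] twist 0.001 cur [5.906e-01 1.000e-04 1.986e-01] yaw -0.0987
[5.90639545e-01 5.72985224e-05 1.98559521e-01] [-0.17 -0.97  0.04] -6.995457303567117e-06 24.0
[{'rect': [361.9, 171.8, 59.5, 50.0], 'conf': 0.83}]
expected rect [361. 172.] [61. 46.]
```

send_rows --motion "1 -0.6 -0.2 0 0; 1 -0.6 -0.2 1.5 0; 1 -0.6 -0.2 3 0; 1 -0.6 -0.2 4.5 0; 1 -0.6 -0.2 6 0"

```text
clock: 24.6
eef_pos: [0.5992, -0.0038, 0.1431]
tool_rot: [0.05, 0.999, 0.0, 0.002]
ft_force: [0.5, -0.7, 0.8]
grip_width: 0.0003
grasp_force: 0.6
```

send_rows --motion "1 0 0 1 0; 1 0 0 2 0; 1 0 0 3 0; 1 0 0 4 0; 1 0 0 4.3 0"

```text
clock: 25.1
eef_pos: [0.5965, -0.003, 0.0978]
tool_rot: [0.05, 0.999, 0.0, -0.001]
ft_force: [-1.8, 0.5, 2.5]
grip_width: 0.0
grasp_force: 1.1
```

```bash
python3 - <<'E'
from h import *
o=bot.get_obs();print(o['eef_pos'],o['ft_force'].round(2),o['clock'])
snap('side','s14')
print('lid',[(np.round(b['rect']).astype(int).tolist(),round(b['conf'],2)) for b in boxes_of('side','cool_box_lid')])
E
```

```text
[ 0.59650104 -0.00298572  0.09780908] [-1.75  0.52  2.45] 25.1
lid [([285, 205, 65, 45], 0.97), ([285, 220, 65, 81], 0.51)]
```

send_rows --motion "1 0 0 -1.5 0; 1 2.5 0 -1.5 0; 1 5 0 -1.5 0; 1 5 0 -0.5 0; 1 5 0 0.2 0"

```text
clock: 25.7
eef_pos: [0.5479, 0.0018, 0.0964]
tool_rot: [0.05, 0.999, -0.0, 0.0]
ft_force: [0.3, -0.4, 0.8]
grip_width: -0.0003
grasp_force: 0.4
```

send_rows --motion "1 0 0 0.2 0; 1 0 0 0.4 0; 1 0 0 0.5 0; 1 0 0 0.6 0; 1 0 0 0.6 0"

```text
clock: 26.2
eef_pos: [0.5479, 0.0019, 0.0943]
tool_rot: [0.05, 0.999, 0.0, 0.0]
ft_force: [-12.0, 0.6, 26.1]
grip_width: -0.0
grasp_force: 12.9
```

send_rows --motion "1 0 0 -1.5 0; 1 0 0 -5 0; 1 1 0 -10 0; 1 5 0 -12 0; 1 9 0 -12 0"

```text
clock: 26.7
eef_pos: [0.4616, 0.0108, 0.2143]
tool_rot: [0.05, 0.999, 0.0, 0.005]
ft_force: [-0.4, 0.3, -0.6]
grip_width: -0.0001
grasp_force: 0.0
```

send_rows --motion "1 3 0 0 0; 1 6 0 0 0; 1 8 0 0 0; 1 8 0 0 0; 1 8 0 0 0"

```text
clock: 27.2
eef_pos: [0.38, 0.0188, 0.211]
tool_rot: [0.05, 0.999, 0.0, 0.001]
ft_force: [0.1, -0.4, 0.0]
grip_width: 0.0
grasp_force: 0.0
```

```bash
python3 - <<'E'
from h import *
import fit as F
o=bot.get_obs();print(o['eef_pos'],o['ft_force'].round(2),o['clock'])
s=snap('side','s15'); t=snap('top','t15')
for c in('side','top'):
  for n in('cool_box_lid','scoop_pan','ice_1','cup_mid','vial_1_mid','spare_tube_mid'): print(c,n,[(np.round(b['rect']).astype(int).tolist(),round(b['conf'],2)) for b in boxes_of(c,n)][:4])
for a in(0,.05,.1):
    p=[*BOX,a]; L=F.boxm(p)[1]; cc,ss=np.cos(p[2]),np.sin(p[2]); W=L@np.array([[cc,ss,0],[-ss,cc,0],[0,0,1]])+[p[0],p[1],0]; r=proj('side',W); print(a,((r.min(0)+r.max(0))/2).round(),(r.max(0)-r.min(0)).round(), r.max(0).round(1))
E
```

```text
[0.37998081 0.01878936 0.21098753] [ 0.1  -0.43  0.03] 27.2
side cool_box_lid [([284, 208, 67, 45], 0.56), ([229, 249, 12, 22], 0.45)]
side scoop_pan [([363, 172, 61, 45], 0.91)]
side ice_1 []
side cup_mid [([355, 272, 33, 39], 0.7), ([230, 250, 14, 22], 0.22)]
side vial_1_mid [([230, 251, 16, 24], 0.7)]
side spare_tube_mid [([284, 205, 64, 43], 0.71)]
top cool_box_lid [([327, 181, 60, 49], 0.71), ([354, 278, 21, 38], 0.5)]
top scoop_pan [([416, 247, 29, 53], 0.84)]
top ice_1 []
top cup_mid [([239, 154, 48, 21], 0.34)]
top vial_1_mid [([288, 152, 15, 12], 0.41)]
top spare_tube_mid [([355, 276, 22, 38], 0.58), ([326, 185, 50, 61], 0.29), ([324, 180, 55, 56], 0.24)]
0 [283. 206.] [68. 48.] [316.9 230.2]
0.05 [283. 205.] [69. 46.] [316.9 228.4]
0.1 [282. 204.] [69. 45.] [316.7 226.6]
```

The final check agrees: the lid is down, the scoop is upright and clear, the bystanders are where they started, and no cube shows outside the box.

```bash
python3 -c "
from h import *
print(workorder.job_done())"
```

```text
the job is handed in; nothing more can be done
None
```

I handed the job in at 27 s: all seven cubes went from the tub to the cool box in one scoop, the lid is shut, the scoop stands upright clear of the tub and box, and no bystander appeared to have moved; the judge's verdict was not shown to me.

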